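Tip the bushes into the bin and hold the tray up for refilling

TASK

Pick up the metal parts tray by its blue handle, carry it level without losing a bush, and tip the three bushes over its open front edge into the red bin, with that edge low over the bin. Then bring the empty tray level again and hold it still over the middle of the green mat, its underside about 15 cm up, so that I can refill it: finish while holding it there, do not put it down. Leave the gear, the grease jar and the spanner where they are.

Things in the scene. Friction and masses are not known exactly. Their poses are not given: they have to be found in the camera images.
- tray: light metal parts tray (about 0.3 kg), 160 long (its x) by 120 wide (its y), origin at the centre of its underside, z up. Floor 4 thick; walls 3 thick rising to 34 above the underside on both long sides and at the back (+x); the front (-x) is open, without lip, and starts facing roughly towards the robot. A blue bridge handle spans it from side to side, well above the floor
- tray_handle (a point): middle of the tray's blue handle bar, where to grasp it from above: bar 22 by 22 in section and 120 long along the tray's y, its centre 15 behind (+x) the tray's centre and 95 above its underside; free space of 80 under the bar down to the tray floor, in which bushes 24 high may stand; axes as the tray's
- tray_lip (a point): middle of the tray's open front edge, on the floor's upper face: 80 in front (-x) of the tray's centre, 4 above the underside; axes as the tray's
- bush0_center (a point): bronze-coloured plain bush (thick ring), diameter 30, 24 high, about 80 g, standing on end on the tray floor; point at its centre. It is loose and oily: on the tray floor it begins to slide when the tray is tipped some 17 to 24 degrees
- bush1_center (a point): bronze-coloured plain bush (thick ring), diameter 30, 24 high, about 80 g, standing on end on the tray floor; point at its centre. It is loose and oily: on the tray floor it begins to slide when the tray is tipped some 17 to 24 degrees
- bush2_center (a point): bronze-coloured plain bush (thick ring), diameter 30, 24 high, about 80 g, standing on end on the tray floor; point at its centre. It is loose and oily: on the tray floor it begins to slide when the tray is tipped some 17 to 24 degrees
- bin: red open bin fixed to the bench, 200 by 200 outside and 80 high, walls and floor 5 thick; origin at the centre of its underside, sides along its x and y, open at the top
- mat: green mat fixed to the bench, 180 (x) by 140 (y), 3 thick; origin at the centre of its underside
- gear: steel gear wheel lying flat, diameter 86, 28 high (leave alone); origin at the centre of its underside
- grease: yellow grease jar with black cap, diameter 64, 75 high, standing (leave alone); origin at the centre of its underside
- spanner: open spanner lying flat, 170 long (leave alone); origin at its underside
Not all that is in view belongs to the job. What is meant by the tray is not orange, and is the larger of those in its own colour.

How it is judged (in metres and radians):
On the way, in this order (a step that is already met when the one before it is completed fails the run):
1. the tray is lifted clear of the bench, level, with all three bushes in it (height (world z) of tray above 0.03 m and angle between tray's own z axis and vertical below 0.2 rad and x of bush0_center in the frame of tray between -0.08 and 0.08 m and y of bush0_center in the frame of tray between -0.06 and 0.06 m and z of bush0_center in the frame of tray between 0 and 0.05 m and x of bush1_center in the frame of tray between -0.08 and 0.08 m and y of bush1_center in the frame of tray between -0.06 and 0.06 m and z of bush1_center in the frame of tray between 0 and 0.05 m and x of bush2_center in the frame of tray between -0.08 and 0.08 m and y of bush2_center in the frame of tray between -0.06 and 0.06 m and z of bush2_center in the frame of tray between 0 and 0.05 m), for 0.2 s.
2. the tray is tipped with its front edge over the bin, less than 12 cm above the rim (angle between tray's own z axis and vertical above 0.26 rad and height (world z) of tray_lip below 0.2 m and x of tray_lip in the frame of bin between -0.1 and 0.1 m and y of tray_lip in the frame of bin between -0.1 and 0.1 m and z of tray_lip in the frame of bin between 0 and 0.2 m), for 0.02 s.
3. all three bushes are in the bin (x of bush0_center in the frame of bin between -0.096 and 0.096 m and y of bush0_center in the frame of bin between -0.096 and 0.096 m and z of bush0_center in the frame of bin between 0 and 0.08 m and x of bush1_center in the frame of bin between -0.096 and 0.096 m and y of bush1_center in the frame of bin between -0.096 and 0.096 m and z of bush1_center in the frame of bin between 0 and 0.08 m and x of bush2_center in the frame of bin between -0.096 and 0.096 m and y of bush2_center in the frame of bin between -0.096 and 0.096 m and z of bush2_center in the frame of bin between 0 and 0.08 m), for 0.2 s.
At the end, for the whole second after the job is handed in: All three bushes lie inside the red bin; the tray is held in the fingers with its underside 10 to 22 cm above the bench, its centre within 5 cm of the mat's centre seen from above, level within 0.12 rad (7 degrees), still (under 3 cm/s and 0.15 rad/s), and not touching the bin (all of step 3 and height (world z) of tray between 0.1 and 0.22 m and horizontal distance between tray and mat below 0.05 m and angle between tray's own z axis and vertical below 0.12 rad and linear speed of tray below 0.03 m/s and angular speed of tray below 0.15 rad/s and contact force between tray and the fingers above 1 N and contact force between tray and bin below 0.1 N); the arm keeps its last pose, push and grip.
It fails at once if the gear is moved more than 3 cm (distance of gear from where it was at the start of the episode above 0.03 m).
It fails at once if the grease is moved more than 3 cm (distance of grease from where it was at the start of the episode above 0.03 m).
It fails at once if the spanner is moved more than 3 cm (distance of spanner from where it was at the start of the episode above 0.03 m).
It also fails if it takes over 64 s, if anything falls off the work surface, if the arm or the gripper's body presses on something with over 40 N, if the wrist force passes 120 N, or if a joint passes its speed limit or range.

ROBOT

A 6-joint arm with a two-finger parallel gripper is mounted at the origin on the work surface. World frame = base frame: x ahead of the robot, y to its left, z up, the work surface at z = 0. Lengths are in mm, angles in rad, forces in N, time in s.
With the tool pointing down it reaches from about 300 to 775 mm from the base axis. Payload 14.6 kg.
Tool frame: the origin (TCP) lies midway between the tips of the shut fingers; the grasp point (between the pads) lies 19 mm behind it; z points along the fingers, y is the direction in which the jaws open and shut (so a half turn about z gives the same grasp; the last joint's range is limited). The gripper opens to 94 mm and grips with 3 to 60 N. Pads are 16 mm wide; open, the fingers measure 119 mm over their backs; the gripper's body (75 mm by 177 mm) begins 78 mm behind the grasp point.
Start: joints at [-1.228, 0.3, 1.521, -0, 1.321, -0.067], TCP at [219.126, -504.453, 205.446] pointing down, gripper open.
Joint ranges: [-3.03, 3.03], [-0.79, 2.21], [0.23, 2.52], [-1.04, 4.18], [0, 3.07], [-2.55, 2.55]. Speed limits (rad/s): [2.22, 2.22, 2.57, 3.14, 3.14, 3.14].

INTERFACE

Orientations are given as [roll, pitch, yaw] about the fixed x, y, z axes, in that order (R = Rz(yaw) Ry(pitch) Rx(roll)).
In Python, from cell import manip gives the robot as it stands.
- The arm moves only by the tool play_rows, never from a script. Its argument "commands" is a list of rows, each an object of numbers: "x", "y", "z": the shift along the tool's x, y, z in m; "wx", "wy", "wz": the turn, a rotation vector about the tool's x, y, z in degrees; "grip": the opening, from 0 (shut) to 1 (fully open). In form: [{"x": .., "y": .., "z": .., "wx": .., "wy": .., "wz": .., "grip": ..}, ...]. A call has 1 to 20 rows; each row shifts and turns the commanded pose from where the row before left it, along the tool's axes as they then stand; what a row does not reach is not made up. A row lasts 1/8 s, in which the tool goes at most 62.5 mm and 10.7 degrees, less where a joint would pass 70% of its speed; a pose out of reach is approached as far as the arm can. A call is refused whole if a number of a shift passes 0.0625 or a number of a turn 10.7, either way. A call with a gripper value outside its range is refused whole. The fingers move at their own pace and stop on an object; "squeeze" is the grip in N (left out, the last holds). Time passes only in rows, so rows that do not move let the fingers close. It gives the time, the measured TCP pose, the force and the opening at its end, in the units of the state.
- manip.read_state(): the state, without advancing time (a new reading comes with each control period).
- manip.camera(name): name is "side" or "top" or "wrist"; returns (picture, depth): 420x560x3 uint8, red, green, blue; 420x560 float32, mm along the optical axis (not along the pixel's ray), 0 where there is no reading.
- manip.camera_info(name): a dict with "intrinsics" (3x3 intrinsics, pixels), "camera_from_world" (4x4, takes a point from world to camera coordinates); the wrist camera has in their place "tool_from_camera" (4x4, takes a point from camera to tool coordinates, whose origin is the TCP and whose axes are the flange's). Camera axes: x right, y up, looking along -z (the intrinsics and any distortion apply to the point x, -y, -z); pixel columns grow to the right and rows downward; lengths in mm; the calibration is good to about 2 mm. The wrist camera is an equidistant fisheye: a pixel r from the principal point sees the ray r / f radians off the axis. A picture is of the moment at which its call begins: read the wrist's pose just before it. camera_info takes no time and is no camera call.
- manip.sign_off(): hands the job in, once; it reports no verdict.
The state is a dict: "clock": time; "joints": joint angles; "qd": joint speeds; "effort": joint torques, N m; "eef_pos": TCP position; "eef_rot": TCP orientation; "wrist_force": force on the tool from outside, world axes, zero at the start; "moment": the same for the moment, N m; "finger_gap": finger opening in mm.
Only numpy, scipy, OpenCV 4.12 (cv2) and the standard library are available. Lean on these libraries where they do the work, as an engineer would, in place of code of your own. Each camera call takes 0.05 s, during which the arm holds its last target.

## Working session

There is one attempt and no reset: what is moved stays moved. The work goes in short steps, Python scripts to look and compute and a tool call to move; the robot and the scene stay as the last step left them, time stands still between calls to the robot, and variables do not carry over. Pictures are saved under pics/ and viewed, and the job is handed in when it is done.

Besides the shell and the picture viewer there is one more tool, called after "Call:" by a JSON object that holds its "api" and its "payload", one argument or row to a line. play_rows: Moves the arm, as the interface text tells. Its arguments: {"type":"object","properties":{"commands":{"type":"array"},"squeeze":{"type":"number"}},"required":["commands"]}

```bash
ls; mkdir -p pics; python3 - <<'E'
from cell import manip
import cv2,numpy as np
print(manip.read_state())
for n in("top","side"):
    p,d=manip.camera(n); cv2.imwrite(f"pics/{n}0.png",p[:,:,::-1]); np.savez(f"{n}0.npz",p=p,d=d)
    print(n,manip.camera_info(n))
print(manip.camera_info("wrist"))
E
```

```text
pics
{'clock': 0.0, 'joints': array([-1.22756083e+00,  3.00457990e-01,  1.52158920e+00,  2.68392882e-05,
        1.32067455e+00, -6.66184387e-02]), 'qd': array([ 1.16318531e-03,  1.69041498e-03,  2.80146685e-03,  1.22019198e-03,
        2.19443690e-05, -4.40794988e-04]), 'effort': array([ 1.40397956e-04, -5.31810915e+01, -3.52736056e+01,  7.07768463e-02,
        2.42942985e-02, -9.88931151e-05]), 'eef_pos': array([ 219.06856234, -504.20640201,  204.89008002]), 'eef_rot': array([-3.14046780e+00, -1.01101295e-04,  4.09847225e-01]), 'wrist_force': array([-0.96625793, -0.11313735,  0.00819066]), 'moment': array([-0.02608084,  0.01067837, -0.09065614]), 'finger_gap': 93.85489208330395}
top {'intrinsics': array([[514.315138  ,   0.        , 279.66720823],
       [  0.        , 514.315138  , 200.74332713],
       [  0.        ,   0.        ,   1.        ]]), 'camera_from_world': array([[-2.41600692e-02, -9.99705575e-01,  2.24803649e-03,
        -1.99543641e+01],
       [ 9.98623500e-01, -2.40290774e-02,  4.66230447e-02,
        -5.16413723e+02],
       [-4.65552995e-02,  3.37135805e-03,  9.
[... 487 characters left out ...]
+02],
       [-3.08201506e-01,  7.31134662e-01,  6.08649273e-01,
        -1.04448243e+03],
       [ 0.00000000e+00,  0.00000000e+00,  0.00000000e+00,
         1.00000000e+00]])}
{'intrinsics': array([[325.1922621,   0.       , 285.6872814],
       [  0.       , 325.1922621, 211.8727976],
       [  0.       ,   0.       ,   1.       ]]), 'tool_from_camera': array([[-8.25125158e-04,  9.59721933e-01,  2.80950406e-01,
         8.34019982e+01],
       [ 9.99999384e-01,  5.83242221e-04,  9.44559223e-04,
         3.44131450e-01],
       [ 7.42652064e-04,  2.80951013e-01, -9.59721823e-01,
        -1.79103644e+02],
       [ 0.00000000e+00,  0.00000000e+00,  0.00000000e+00,
         1.00000000e+00]])}
```

View pics/top0.png

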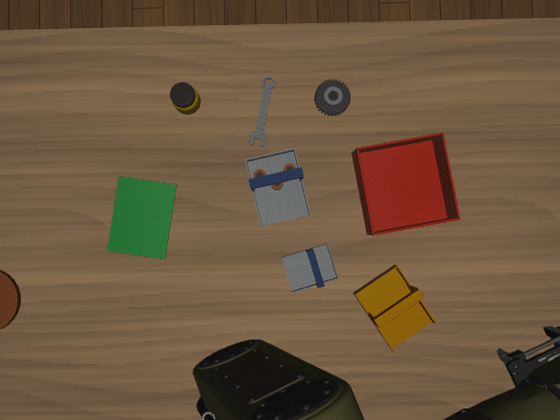

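View pics/side0.png

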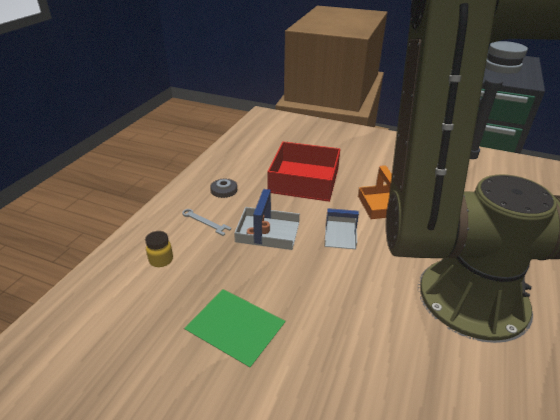

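The top view shows the larger silver tray at about (277,188). Its blue handle is near (276,178) and its bushes are near (260,174), (289,169) and (277,185). The bin is at (407,184), the mat at (142,218), and the smaller tray and the orange tray are decoys nearer the robot. Next I measure positions.

```bash
cat > h.py <<'E'
import cv2,numpy as np
from cell import manip
def ray(n,uv,z):
    """pixels -> world points on plane z"""
    I=manip.camera_info(n);K=I["intrinsics"];T=I["camera_from_world"];R=T[:3,:3];c=-R.T@T[:3,3]
    uv=np.atleast_2d(uv).astype(float)
    v=np.c_[(uv[:,0]-K[0,2])/K[0,0],-(uv[:,1]-K[1,2])/K[1,1],-np.ones(len(uv))]@R
    return c+v*((z-c[2])/v[:,2])[:,None]
def dep(n,uv,d):
    I=manip.camera_info(n);K=I["intrinsics"];T=I["camera_from_world"];R=T[:3,:3]
    uv=np.atleast_2d(uv).astype(float)
    dd=d[uv[:,1].astype(int),uv[:,0].astype(int)]
    v=np.c_[(uv[:,0]-K[0,2])/K[0,0],-(uv[:,1]-K[1,2])/K[1,1],-np.ones(len(uv))]*dd[:,None]
    return (v-T[:3,3])@R
def blobs(p,lo,hi,mina=40):
    m=cv2.inRange(cv2.cvtColor(p,cv2.COLOR_RGB2HSV),lo,hi)
    n,l,s,c=cv2.connectedComponentsWithStats(m)
    return [(s[i],c[i],l==i) for i in range(1,n) if s[i][4]>=mina]
def rect(P):
    r=cv2.minAreaRect(P[:,:2].astype(np.float32)); return np.round(r[0],1),np.round(r[1],1),round(r[2],1)
E
python3 - <<'E'
from h import *
z=np.load("top0.npz");p,d=z["p"],z["d"]
for nm,lo,hi in(("blue",(105,90,40),(125,255,255)),("green",(50,100,50),(75,255,255)),("red",(0,190,90),(4,255,255)),("bronze",(3,80,80),(12,200,255))):
    for s,c,m in blobs(p,lo,hi):
        uv=np.argwhere(m)[:,::-1]; W=dep("top",uv,d); zm=np.median(W[:,2])
        k=abs(W[:,2]-zm)<8
        print(nm,s,c.round(1),"z",zm.round(1),np.percentile(W[:,2],[5,95]).round(),"ctr",rect(W[k]))
        print("   ray rect",rect(ray("top",uv,{"blue":106,"green":3,"red":80,"bronze":28}[nm])))
E
```

```text
blue [249 168  54  20 493] [276.  177.5] z 105.0 [101. 108.] ctr (array([562.9, -25. ]), array([ 21., 117.]), 11.8)
   ray rect (array([562.8, -24.9]), array([ 20.7, 116.9]), 11.7)
blue [307 250  17  37 243] [315.2 268.1] z 74.3 [71. 78.] ctr (array([ 360.7, -107.8]), array([83.1, 14.5]), 15.6)
   ray rect (array([ 363.3, -105.7]), array([81., 14.]), 15.4)
green [ 107  176   69   83 4392] [141.4 217.3] z 2.1 [-2.  6.] ctr (array([485.3, 297.9]), array([140.9, 179.2]), 80.6)
   ray rect (array([485.2, 297. ]), array([139.1, 178.6]), 80.3)
red [ 357  133  103  102 6546] [403.2 185.4] z 4.2 [-0. 79.] ctr (array([ 546.5, -326.9]), array([190.1, 179.2]), 9.0)
   ray rect (array([ 545. , -319.4]), array([197.6, 198.6]), 8.9)
bronze [356 132  88  17 113] [400.8 139.8] z 78.2 [-3. 82.] ctr (array([ 641.8, -305.6]), array([  7.9, 200.6]), 8.1)
   ray rect (array([ 649.5, -317.4]), array([  8.2, 208.3]), 8.4)
bronze [358 149  25  43 359] [369.5 165.6] z 3.9 [-0.  8.] ctr (array([ 584.5, -258.8]), array([95.1, 54.9]), 8.0)
   ray rect (array([ 581.8, -252. ]), array([93.4, 59.2]), 8.1)
bronze [
[... 191 characters left out ...]
 9  52] [258.6 172.3] z 26.5 [22. 31.] ctr (array([583. ,  15.4]), array([16.7, 28.4]), 11.5)
   ray rect (array([582.4,  15.3]), array([16.5, 28.4]), 12.7)
bronze [271 182  12   7  41] [277.3 185.9] z 27.0 [23. 32.] ctr (array([550. , -27.4]), array([11.4, 26.7]), 14.5)
   ray rect (array([549.9, -27.3]), array([11.7, 26.7]), 13.9)
bronze [367 188  30  45 316] [377.5 214.9] z 4.1 [-1.  9.] ctr (array([ 485.9, -260.2]), array([107. ,  51.7]), 27.7)
   ray rect (array([ 491.4, -265.3]), array([102.7,  53.3]), 13.3)
bronze [  0 272  17  57 708] [  6.7 299.7] z 21.3 [15. 28.] ctr (array([299.5, 605.7]), array([ 39.9, 130.5]), 89.3)
   ray rect (array([301.3, 600.7]), array([128.4,  36.9]), 0.1)
```

```bash
python3 - <<'E'
import cv2,numpy as np
p=np.load("top0.npz")["p"][120:240,220:340,::-1]
cv2.imwrite("pics/c.png",cv2.resize(p,None,fx=5,fy=5,interpolation=cv2.INTER_CUBIC))
E
```

```text
(no output)
```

View pics/c.png

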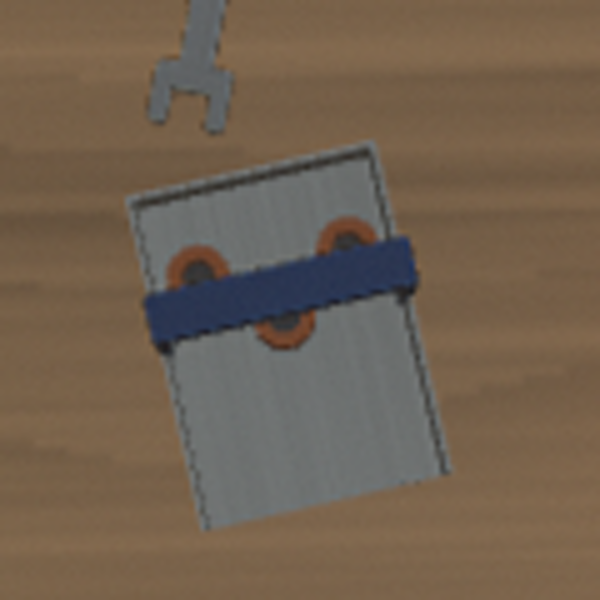

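```bash
cat > plan.py <<'E'
from h import *
from scipy.spatial.transform import Rotation as Ro
def plan(target,yaw,n,tilt=0,verbose=True):
    """equal rows to go from the measured pose to target; returns tool-frame mean shift and turn (deg)"""
    s=manip.read_state();p=s["eef_pos"];R=Ro.from_euler("xyz",s["eef_rot"])
    Rt=Ro.from_euler("xyz",[np.pi,0,np.radians(yaw)])*Ro.from_euler("x",tilt,degrees=True)
    w=(R.inv()*Rt).as_rotvec(degrees=True)
    print("now",p.round(1),np.degrees(s["eef_rot"]).round(1),"total turn",w.round(2),"gap",s["finger_gap"].round(1),"shift tool",R.inv().apply(np.array(target)-p).round(1))
    q=Ro.from_rotvec(w/n,degrees=True);Rk=R
    D=(np.array(target)-p)/n
    for k in range(n):
        print(k,(Rk.inv().apply(D)/1000).round(4),(w/n).round(2)); Rk=Rk*q
E
python3 - <<'E'
from plan import *
plan([563,-25,200],101.8,14)
z=np.load("top0.npz");p,d=z["p"],z["d"]
hsv=cv2.cvtColor(p,cv2.COLOR_RGB2HSV);m=cv2.inRange(hsv,(0,150,50),(8,255,255));m[:,:340]=0;m[250:]=0
uv=np.argwhere(m)[:,::-1];W=dep("top",uv,d);k=(W[:,2]>70)&(W[:,2]<88);print(k.sum(),rect(W[k]),rect(W[(W[:,2]<9)]))
E
```

```text
Traceback (most recent call last):
  File "plan.py", line 8, in plan
    print("now",p.round(1),np.degrees(s["eef_rot"]).round(1),"total turn",w.round(2),"gap",s["finger_gap"].round(1),"shift tool",R.inv().apply(np.array(target)-p).round(1))
                                                                                           ^^^^^^^^^^^^^^^^^^^^^
AttributeError: 'float' object has no attribute 'round'
```

```bash
sed -i 's/s\["finger_gap"\].round(1)/round(s["finger_gap"],1)/' plan.py
python3 - <<'E'
from plan import *
plan([563,-25,200],101.8,14)
z=np.load("top0.npz");p,d=z["p"],z["d"]
hsv=cv2.cvtColor(p,cv2.COLOR_RGB2HSV);m=cv2.inRange(hsv,(0,150,50),(8,255,255));m[:,:340]=0;m[250:]=0
uv=np.argwhere(m)[:,::-1];W=dep("top",uv,d);k=(W[:,2]>70)&(W[:,2]<88);print(k.sum(),rect(W[k]),rect(W[(W[:,2]<9)]))
E
```

```text
now [ 219.1 -504.2  205. ] [-179.9   -0.    23.5] total turn [-5.000e-02 -4.000e-02 -7.832e+01] gap 94.0 shift tool [ 506.4 -302.5    5.3]
0 [ 0.0362 -0.0216  0.0004] [-0.   -0.   -5.59]
1 [ 0.0381 -0.018   0.0004] [-0.   -0.   -5.59]
2 [ 0.0397 -0.0142  0.0004] [-0.   -0.   -5.59]
3 [ 0.0409 -0.0102  0.0004] [-0.   -0.   -5.59]
4 [ 0.0417 -0.0062  0.0004] [-0.   -0.   -5.59]
5 [ 0.0421 -0.0021  0.0004] [-0.   -0.   -5.59]
6 [0.0421 0.002  0.0004] [-0.   -0.   -5.59]
7 [0.0417 0.0061 0.0004] [-0.   -0.   -5.59]
8 [0.0409 0.0101 0.0004] [-0.   -0.   -5.59]
9 [0.0397 0.0141 0.0004] [-0.   -0.   -5.59]
10 [0.0382 0.0179 0.0004] [-0.   -0.   -5.59]
11 [0.0362 0.0215 0.0004] [-0.   -0.   -5.59]
12 [0.034  0.0249 0.0004] [-0.   -0.   -5.59]
13 [0.0314 0.0281 0.0004] [-0.   -0.   -5.59]
872 (array([ 545.5, -320.1]), array([199.7, 201.8]), 8.9) (array([ 549.6, -333.7]), array([212.8, 228.3]), 8.9)
```

The bin centre is (545.5,-320), and the rim fit of 200x202 mm matches its given size. The tray handle fits at 21x117 mm with its top at z of about 105, which also matches. Now I move above the handle.

Call:
{"api": "play_rows", "payload": {
  "commands": [
    {"x": 0.036, "y": -0.022, "wz": -5.6, "grip": 1},
    {"x": 0.038, "y": -0.018, "wz": -5.6, "grip": 1},
    {"x": 0.04, "y": -0.014, "wz": -5.6, "grip": 1},
    {"x": 0.041, "y": -0.01, "wz": -5.6, "grip": 1},
    {"x": 0.042, "y": -0.006, "wz": -5.6, "grip": 1},
    {"x": 0.042, "y": -0.002, "wz": -5.6, "grip": 1},
    {"x": 0.042, "y": 0.002, "wz": -5.6, "grip": 1},
    {"x": 0.042, "y": 0.006, "wz": -5.6, "grip": 1},
    {"x": 0.041, "y": 0.01, "wz": -5.6, "grip": 1},
    {"x": 0.04, "y": 0.014, "wz": -5.6, "grip": 1},
    {"x": 0.038, "y": 0.018, "wz": -5.6, "grip": 1},
    {"x": 0.036, "y": 0.022, "wz": -5.6, "grip": 1},
    {"x": 0.034, "y": 0.025, "wz": -5.6, "grip": 1},
    {"x": 0.031, "y": 0.028, "wz": -5.6, "grip": 1},
    {"grip": 1},
    {"grip": 1}
  ],
  "squeeze": 40
}}

```text
$.commands[0]: bad value
```

```bash
python3 - <<'E'
from plan import *
plan([563,-25,76],101.8,1)
p,d=manip.camera("wrist");cv2.imwrite("pics/w1.png",p[:,:,::-1])
E
```

```text
now [ 219.1 -504.2  205. ] [-179.9   -0.    23.5] total turn [-5.000e-02 -4.000e-02 -7.832e+01] gap 94.0 shift tool [ 506.4 -302.4  129.3]
0 [ 0.5064 -0.3024  0.1293] [-5.000e-02 -4.000e-02 -7.832e+01]
```

View pics/w1.png

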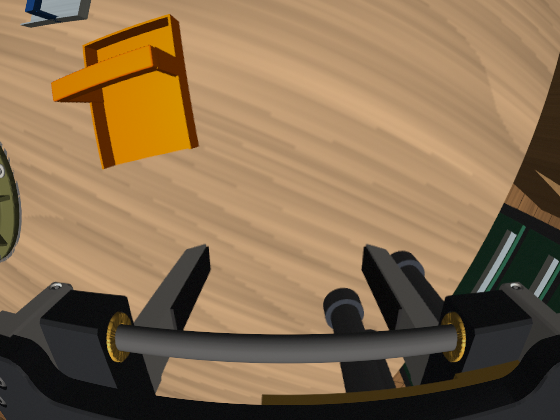

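The call was refused, so the arm has not moved. The wrist view shows only the orange decoy. I think every row needs all its keys, so I'll resend with them.

Call:
{"api": "play_rows", "payload": {
  "commands": [
    {"x": 0.036, "y": -0.022, "z": 0.0, "wx": 0.0, "wy": 0.0, "wz": -5.6, "grip": 1.0},
    {"x": 0.038, "y": -0.018, "z": 0.0, "wx": 0.0, "wy": 0.0, "wz": -5.6, "grip": 1.0},
    {"x": 0.04, "y": -0.014, "z": 0.0, "wx": 0.0, "wy": 0.0, "wz": -5.6, "grip": 1.0},
    {"x": 0.041, "y": -0.01, "z": 0.0, "wx": 0.0, "wy": 0.0, "wz": -5.6, "grip": 1.0},
    {"x": 0.042, "y": -0.006, "z": 0.0, "wx": 0.0, "wy": 0.0, "wz": -5.6, "grip": 1.0},
    {"x": 0.042, "y": -0.002, "z": 0.0, "wx": 0.0, "wy": 0.0, "wz": -5.6, "grip": 1.0},
    {"x": 0.042, "y": 0.002, "z": 0.0, "wx": 0.0, "wy": 0.0, "wz": -5.6, "grip": 1.0},
    {"x": 0.042, "y": 0.006, "z": 0.0, "wx": 0.0, "wy": 0.0, "wz": -5.6, "grip": 1.0},
    {"x": 0.041, "y": 0.01, "z": 0.0, "wx": 0.0, "wy": 0.0, "wz": -5.6, "grip": 1.0},
    {"x": 0.04, "y": 0.014, "z": 0.0, "wx": 0.0, "wy": 0.0, "wz": -5.6, "grip": 1.0},
    {"x": 0.038, "y": 0.018, "z": 0.0, "wx": 0.0, "wy": 0.0, "wz": -5.6, "grip": 1.0},
    {"x": 0.036, "y": 0.022, "z": 0.0, "wx": 0.0, "wy": 0.0, "wz": -5.6, "grip": 1.0},
    {"x": 0.034, "y": 0.025, "z": 0.0, "wx": 0.0, "wy": 0.0, "wz": -5.6, "grip": 1.0},
    {"x": 0.031, "y": 0.028, "z": 0.0, "wx": 0.0, "wy": 0.0, "wz": -5.6, "grip": 1.0},
    {"x": 0.0, "y": 0.0, "z": 0.0, "wx": 0.0, "wy": 0.0, "wz": 0.0, "grip": 1.0},
    {"x": 0.0, "y": 0.0, "z": 0.0, "wx": 0.0, "wy": 0.0, "wz": 0.0, "grip": 1.0}
  ],
  "squeeze": 40
}}

```text
clock: 2.15
eef_pos: [563.5, -25.4, 205.2]
eef_rot: [-3.141, -0.0, 1.777]
wrist_force: [-0.0, 0.5, -0.1]
finger_gap: 93.9
```

```bash
python3 - <<'E'
from plan import *
plan([563,-25,76],101.8,1)
p,d=manip.camera("wrist");cv2.imwrite("pics/w2.png",p[:,:,::-1])
E
```

```text
now [563.5 -25.4 205.2] [-180.    -0.   101.8] total turn [-0.04 -0.    0.03] gap 93.9 shift tool [  0.5  -0.4 129.2]
0 [ 0.0005 -0.0004  0.1292] [-0.04 -0.    0.03]
```

View pics/w2.png

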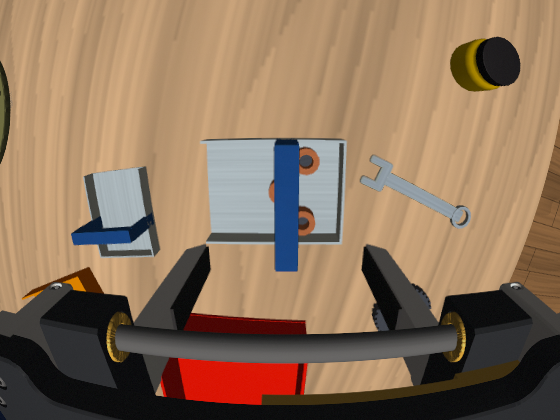

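The handle bar at columns 275–298 is vertical in the picture and midway between the fingers at columns 210 and 365, so the alignment is good. Now I descend 129 mm and close the gripper.

Call:
{"api": "play_rows", "payload": {
  "commands": [
    {"x": 0.0, "y": 0.0, "z": 0.02, "wx": 0.0, "wy": 0.0, "wz": 0.0, "grip": 1.0},
    {"x": 0.0, "y": 0.0, "z": 0.03, "wx": 0.0, "wy": 0.0, "wz": 0.0, "grip": 1.0},
    {"x": 0.0, "y": 0.0, "z": 0.03, "wx": 0.0, "wy": 0.0, "wz": 0.0, "grip": 1.0},
    {"x": 0.0, "y": 0.0, "z": 0.025, "wx": 0.0, "wy": 0.0, "wz": 0.0, "grip": 1.0},
    {"x": 0.0, "y": 0.0, "z": 0.015, "wx": 0.0, "wy": 0.0, "wz": 0.0, "grip": 1.0},
    {"x": 0.0, "y": 0.0, "z": 0.009, "wx": 0.0, "wy": 0.0, "wz": 0.0, "grip": 1.0},
    {"x": 0.0, "y": 0.0, "z": 0.0, "wx": 0.0, "wy": 0.0, "wz": 0.0, "grip": 1.0},
    {"x": 0.0, "y": 0.0, "z": 0.0, "wx": 0.0, "wy": 0.0, "wz": 0.0, "grip": 0.6},
    {"x": 0.0, "y": 0.0, "z": 0.0, "wx": 0.0, "wy": 0.0, "wz": 0.0, "grip": 0.4},
    {"x": 0.0, "y": 0.0, "z": 0.0, "wx": 0.0, "wy": 0.0, "wz": 0.0, "grip": 0.3},
    {"x": 0.0, "y": 0.0, "z": 0.0, "wx": 0.0, "wy": 0.0, "wz": 0.0, "grip": 0.0},
    {"x": 0.0, "y": 0.0, "z": 0.0, "wx": 0.0, "wy": 0.0, "wz": 0.0, "grip": 0.0},
    {"x": 0.0, "y": 0.0, "z": 0.0, "wx": 0.0, "wy": 0.0, "wz": 0.0, "grip": 0.0},
    {"x": 0.0, "y": 0.0, "z": 0.0, "wx": 0.0, "wy": 0.0, "wz": 0.0, "grip": 0.0}
  ],
  "squeeze": 45
}}

```text
clock: 3.95
eef_pos: [563.9, -25.0, 76.4]
eef_rot: [-3.142, -0.0, 1.778]
wrist_force: [0.1, 0.2, 0.7]
finger_gap: 27.5
```

Call:
{"api": "play_rows", "payload": {
  "commands": [
    {"x": 0.0, "y": 0.0, "z": 0.0, "wx": 0.0, "wy": 0.0, "wz": 0.0, "grip": 0.0},
    {"x": 0.0, "y": 0.0, "z": 0.0, "wx": 0.0, "wy": 0.0, "wz": 0.0, "grip": 0.0},
    {"x": 0.0, "y": 0.0, "z": 0.0, "wx": 0.0, "wy": 0.0, "wz": 0.0, "grip": 0.0},
    {"x": 0.0, "y": 0.0, "z": 0.0, "wx": 0.0, "wy": 0.0, "wz": 0.0, "grip": 0.0}
  ]
}}

```text
clock: 4.45
eef_pos: [563.9, -25.0, 76.4]
eef_rot: [-3.141, -0.0, 1.778]
wrist_force: [-1.0, -0.6, 0.4]
finger_gap: 21.5
```

The fingers have closed on the bar: the gap is 21.5 mm against a 22 mm bar. Now I lift gently.

Call:
{"api": "play_rows", "payload": {
  "commands": [
    {"x": 0.0, "y": 0.0, "z": -0.005, "wx": 0.0, "wy": 0.0, "wz": 0.0, "grip": 0.0},
    {"x": 0.0, "y": 0.0, "z": -0.01, "wx": 0.0, "wy": 0.0, "wz": 0.0, "grip": 0.0},
    {"x": 0.0, "y": 0.0, "z": -0.015, "wx": 0.0, "wy": 0.0, "wz": 0.0, "grip": 0.0},
    {"x": 0.0, "y": 0.0, "z": -0.02, "wx": 0.0, "wy": 0.0, "wz": 0.0, "grip": 0.0},
    {"x": 0.0, "y": 0.0, "z": -0.02, "wx": 0.0, "wy": 0.0, "wz": 0.0, "grip": 0.0},
    {"x": 0.0, "y": 0.0, "z": -0.02, "wx": 0.0, "wy": 0.0, "wz": 0.0, "grip": 0.0},
    {"x": 0.0, "y": 0.0, "z": -0.02, "wx": 0.0, "wy": 0.0, "wz": 0.0, "grip": 0.0},
    {"x": 0.0, "y": 0.0, "z": -0.015, "wx": 0.0, "wy": 0.0, "wz": 0.0, "grip": 0.0},
    {"x": 0.0, "y": 0.0, "z": -0.01, "wx": 0.0, "wy": 0.0, "wz": 0.0, "grip": 0.0},
    {"x": 0.0, "y": 0.0, "z": -0.005, "wx": 0.0, "wy": 0.0, "wz": 0.0, "grip": 0.0},
    {"x": 0.0, "y": 0.0, "z": 0.0, "wx": 0.0, "wy": 0.0, "wz": 0.0, "grip": 0.0},
    {"x": 0.0, "y": 0.0, "z": 0.0, "wx": 0.0, "wy": 0.0, "wz": 0.0, "grip": 0.0}
  ]
}}

```text
clock: 5.95
eef_pos: [563.7, -25.0, 215.8]
eef_rot: [-3.141, -0.0, 1.778]
wrist_force: [-0.0, -0.0, -6.9]
finger_gap: 21.8
```

```bash
python3 - <<'E'
from plan import *
p,d=manip.camera("wrist");cv2.imwrite("pics/w3.png",p[:,:,::-1])
p,d=manip.camera("side");cv2.imwrite("pics/s3.png",cv2.resize(p[140:300,170:420,::-1],None,fx=3,fy=3))
# radial tray yaw at the bin, TCP 45 mm beyond bin centre along it
b=np.array([545.5,-320]);a=np.arctan2(b[1],b[0]);u=np.array([np.cos(a),np.sin(a)])
t=b+45*u;print(np.degrees(a),t)
plan([t[0],t[1],216],90+np.degrees(a),16)
E
```

```text
-30.396643947125547 [ 584.31444887 -342.7692459 ]
now [563.8 -25.  216. ] [-180.    -0.   101.9] total turn [-0.05  0.   42.28] gap 21.5 shift tool [-3.152e+02 -4.530e+01 -1.000e-01]
0 [-0.0197 -0.0028 -0.    ] [-0.    0.    2.64]
1 [-0.0198 -0.0019 -0.    ] [-0.    0.    2.64]
2 [-0.0199 -0.001  -0.    ] [-0.    0.    2.64]
3 [-0.0199 -0.0001 -0.    ] [-0.    0.    2.64]
4 [-0.0199  0.0008 -0.    ] [-0.    0.    2.64]
5 [-0.0198  0.0017 -0.    ] [-0.    0.    2.64]
6 [-0.0197  0.0027 -0.    ] [-0.    0.    2.64]
7 [-0.0196  0.0036 -0.    ] [-0.    0.    2.64]
8 [-0.0194  0.0045 -0.    ] [-0.    0.    2.64]
9 [-0.0192  0.0054 -0.    ] [-0.    0.    2.64]
10 [-0.0189  0.0062 -0.    ] [-0.    0.    2.64]
11 [-0.0186  0.0071 -0.    ] [-0.    0.    2.64]
12 [-0.0182  0.0079 -0.    ] [-0.    0.    2.64]
13 [-0.0179  0.0088 -0.    ] [-0.    0.    2.64]
14 [-0.0174  0.0096 -0.    ] [-0.    0.    2.64]
15 [-0.017   0.0104 -0.    ] [-0.    0.    2.64]
```

View pics/w3.png

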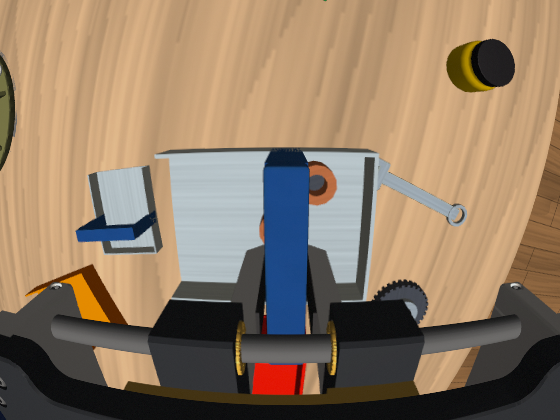

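View pics/s3.png

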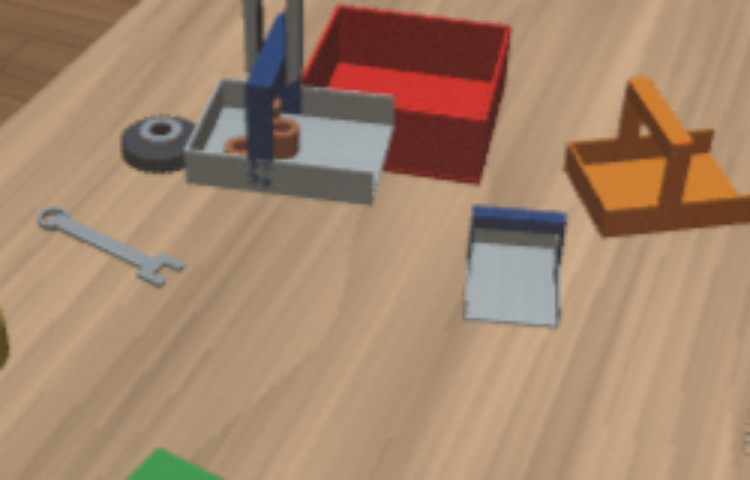

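The tray is clear of the bench and level, with all three bushes inside it. The side crop shows them by the handle at about (235,147), (285,135) and (275,105). Now I carry it to the bin with a smooth ramp.

Call:
{"api": "play_rows", "payload": {
  "commands": [
    {"x": -0.0062, "y": -0.0009, "z": 0.0, "wx": 0.0, "wy": 0.0, "wz": 0.83, "grip": 0.0},
    {"x": -0.0124, "y": -0.0016, "z": 0.0, "wx": 0.0, "wy": 0.0, "wz": 1.66, "grip": 0.0},
    {"x": -0.0186, "y": -0.0019, "z": 0.0, "wx": 0.0, "wy": 0.0, "wz": 2.49, "grip": 0.0},
    {"x": -0.0187, "y": -0.001, "z": 0.0, "wx": 0.0, "wy": 0.0, "wz": 2.49, "grip": 0.0},
    {"x": -0.0187, "y": -0.0002, "z": 0.0, "wx": 0.0, "wy": 0.0, "wz": 2.49, "grip": 0.0},
    {"x": -0.0187, "y": 0.0006, "z": 0.0, "wx": 0.0, "wy": 0.0, "wz": 2.49, "grip": 0.0},
    {"x": -0.0186, "y": 0.0014, "z": 0.0, "wx": 0.0, "wy": 0.0, "wz": 2.49, "grip": 0.0},
    {"x": -0.0186, "y": 0.0022, "z": 0.0, "wx": 0.0, "wy": 0.0, "wz": 2.49, "grip": 0.0},
    {"x": -0.0185, "y": 0.003, "z": 0.0, "wx": 0.0, "wy": 0.0, "wz": 2.49, "grip": 0.0},
    {"x": -0.0183, "y": 0.0038, "z": 0.0, "wx": 0.0, "wy": 0.0, "wz": 2.49, "grip": 0.0},
    {"x": -0.0181, "y": 0.0046, "z": 0.0, "wx": 0.0, "wy": 0.0, "wz": 2.49, "grip": 0.0},
    {"x": -0.0179, "y": 0.0054, "z": 0.0, "wx": 0.0, "wy": 0.0, "wz": 2.49, "grip": 0.0},
    {"x": -0.0177, "y": 0.0061, "z": 0.0, "wx": 0.0, "wy": 0.0, "wz": 2.49, "grip": 0.0},
    {"x": -0.0174, "y": 0.0069, "z": 0.0, "wx": 0.0, "wy": 0.0, "wz": 2.49, "grip": 0.0},
    {"x": -0.0171, "y": 0.0077, "z": 0.0, "wx": 0.0, "wy": 0.0, "wz": 2.49, "grip": 0.0},
    {"x": -0.0167, "y": 0.0084, "z": 0.0, "wx": 0.0, "wy": 0.0, "wz": 2.49, "grip": 0.0},
    {"x": -0.0163, "y": 0.0091, "z": 0.0, "wx": 0.0, "wy": 0.0, "wz": 2.49, "grip": 0.0},
    {"x": -0.0106, "y": 0.0066, "z": 0.0, "wx": 0.0, "wy": 0.0, "wz": 1.66, "grip": 0.0},
    {"x": -0.0052, "y": 0.0034, "z": 0.0, "wx": 0.0, "wy": 0.0, "wz": 0.83, "grip": 0.0}
  ]
}}

```text
clock: 8.43
eef_pos: [584.5, -343.1, 216.2]
eef_rot: [-3.141, -0.0, 1.038]
wrist_force: [0.6, -0.1, -6.7]
finger_gap: 21.6
```

```bash
python3 - <<'E'
from plan import *
p,d=manip.camera("wrist");cv2.imwrite("pics/w4.png",p[:,:,::-1])
p,d=manip.camera("side");cv2.imwrite("pics/s4.png",cv2.resize(p[100:260,200:450,::-1],None,fx=3,fy=3))
plan([584.3,-342.8,216],59.6,1)
# predicted lip & tilt for wx sign
for s in(1,-1):
  plan([584.3,-342.8,216],59.6,1,tilt=30*s)
  R=Ro.from_euler("xyz",[np.pi,0,np.radians(59.6)])*Ro.from_euler("x",30*s,degrees=True)
  # lip in tool: tray x=+tool y, tray z=-tool z
  print(s,"lip",R.apply([0,-65,72])+[584.3,-342.8,216],R.apply([0,0,1]))
E
```

```text
now [ 584.5 -342.8  216.3] [-180.    -0.    59.5] total turn [-0.01 -0.   -0.09] gap 21.7 shift tool [-0.1 -0.1  0.3]
0 [-0.0001 -0.0001  0.0003] [-0.01 -0.   -0.09]
now [ 584.5 -342.8  216.3] [-180.    -0.    59.5] total turn [29.99 -0.03 -0.09] gap 21.7 shift tool [-0.1 -0.1  0.3]
0 [-0.0001 -0.0001  0.0003] [29.99 -0.03 -0.09]
1 lip [ 504.69718925 -296.09730832  186.14617093] [-0.43125683  0.25301688 -0.8660254 ]
now [ 584.5 -342.8  216.3] [-180.    -0.    59.5] total turn [-3.001e+01  2.000e-02 -9.000e-02] gap 21.7 shift tool [-0.1 -0.1  0.3]
0 [-0.0001 -0.0001  0.0003] [-3.001e+01  2.000e-02 -9.000e-02]
-1 lip [ 566.79817343 -332.53173934  121.14617093] [ 0.43125683 -0.25301688 -0.8660254 ]
```

View pics/w4.png

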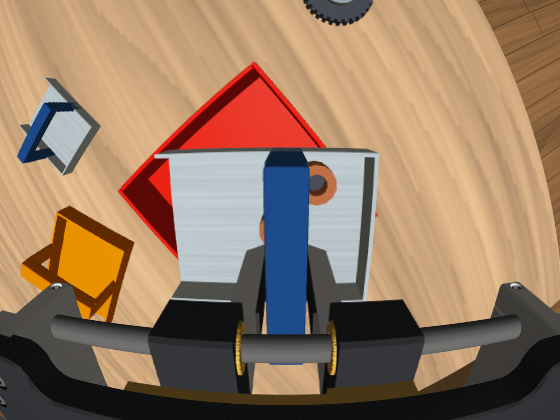

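View pics/s4.png

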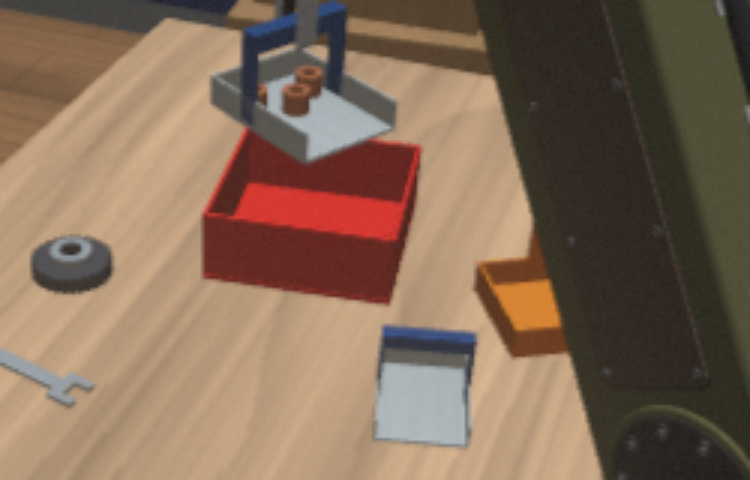

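The tray is level over the bin with all three bushes still aboard. Tipping it with negative wx puts the lip near (567,-333,121), which is inside the bin's area.

Call:
{"api": "play_rows", "payload": {
  "commands": [
    {"x": 0.0, "y": 0.0, "z": 0.0, "wx": -2.0, "wy": 0.0, "wz": 0.0, "grip": 0.0},
    {"x": 0.0, "y": 0.0, "z": 0.0, "wx": -3.0, "wy": 0.0, "wz": 0.0, "grip": 0.0},
    {"x": 0.0, "y": 0.0, "z": 0.0, "wx": -3.0, "wy": 0.0, "wz": 0.0, "grip": 0.0},
    {"x": 0.0, "y": 0.0, "z": 0.0, "wx": -3.0, "wy": 0.0, "wz": 0.0, "grip": 0.0},
    {"x": 0.0, "y": 0.0, "z": 0.0, "wx": -3.0, "wy": 0.0, "wz": 0.0, "grip": 0.0},
    {"x": 0.0, "y": 0.0, "z": 0.0, "wx": -3.0, "wy": 0.0, "wz": 0.0, "grip": 0.0},
    {"x": 0.0, "y": 0.0, "z": 0.0, "wx": -3.0, "wy": 0.0, "wz": 0.0, "grip": 0.0},
    {"x": 0.0, "y": 0.0, "z": 0.0, "wx": -3.0, "wy": 0.0, "wz": 0.0, "grip": 0.0},
    {"x": 0.0, "y": 0.0, "z": 0.0, "wx": -3.0, "wy": 0.0, "wz": 0.0, "grip": 0.0},
    {"x": 0.0, "y": 0.0, "z": 0.0, "wx": -3.0, "wy": 0.0, "wz": 0.0, "grip": 0.0},
    {"x": 0.0, "y": 0.0, "z": 0.0, "wx": -3.0, "wy": 0.0, "wz": 0.0, "grip": 0.0},
    {"x": 0.0, "y": 0.0, "z": 0.0, "wx": -3.0, "wy": 0.0, "wz": 0.0, "grip": 0.0},
    {"x": 0.0, "y": 0.0, "z": 0.0, "wx": 0.0, "wy": 0.0, "wz": 0.0, "grip": 0.0},
    {"x": 0.0, "y": 0.0, "z": 0.0, "wx": 0.0, "wy": 0.0, "wz": 0.0, "grip": 0.0},
    {"x": 0.0, "y": 0.0, "z": 0.0, "wx": 0.0, "wy": 0.0, "wz": 0.0, "grip": 0.0},
    {"x": 0.0, "y": 0.0, "z": 0.0, "wx": 0.0, "wy": 0.0, "wz": 0.0, "grip": 0.0}
  ]
}}

```text
clock: 10.52
eef_pos: [584.6, -342.5, 216.7]
eef_rot: [2.531, 0.0, 1.039]
wrist_force: [-0.5, -0.9, -4.1]
finger_gap: 21.8
```

```bash
python3 - <<'E'
from plan import *
p,d=manip.camera("wrist");cv2.imwrite("pics/w5.png",p[:,:,::-1])
p,d=manip.camera("side");cv2.imwrite("pics/s5.png",cv2.resize(p[100:260,200:450,::-1],None,fx=3,fy=3))
E
```

```text
(no output)
```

View pics/w5.png

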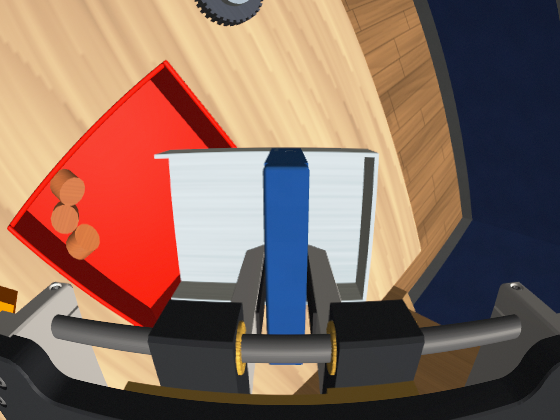

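View pics/s5.png

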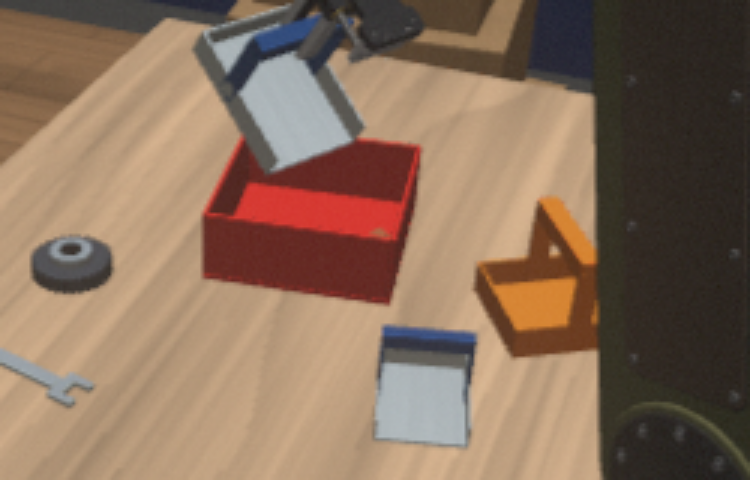

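All three bushes are in the bin, at wrist view (68,187), (65,218) and (83,241), and the tray is empty. Now I level it and wait.

Call:
{"api": "play_rows", "payload": {
  "commands": [
    {"x": 0.0, "y": 0.0, "z": 0.0, "wx": 2.0, "wy": 0.0, "wz": 0.0, "grip": 0.0},
    {"x": 0.0, "y": 0.0, "z": 0.0, "wx": 5.0, "wy": 0.0, "wz": 0.0, "grip": 0.0},
    {"x": 0.0, "y": 0.0, "z": 0.0, "wx": 6.0, "wy": 0.0, "wz": 0.0, "grip": 0.0},
    {"x": 0.0, "y": 0.0, "z": 0.0, "wx": 6.0, "wy": 0.0, "wz": 0.0, "grip": 0.0},
    {"x": 0.0, "y": 0.0, "z": 0.0, "wx": 6.0, "wy": 0.0, "wz": 0.0, "grip": 0.0},
    {"x": 0.0, "y": 0.0, "z": 0.0, "wx": 5.0, "wy": 0.0, "wz": 0.0, "grip": 0.0},
    {"x": 0.0, "y": 0.0, "z": 0.0, "wx": 3.0, "wy": 0.0, "wz": 0.0, "grip": 0.0},
    {"x": 0.0, "y": 0.0, "z": 0.0, "wx": 2.0, "wy": 0.0, "wz": 0.0, "grip": 0.0},
    {"x": 0.0, "y": 0.0, "z": -0.005, "wx": 0.0, "wy": 0.0, "wz": 0.0, "grip": 0.0},
    {"x": 0.0, "y": 0.0, "z": -0.005, "wx": 0.0, "wy": 0.0, "wz": 0.0, "grip": 0.0},
    {"x": 0.0, "y": 0.0, "z": 0.0, "wx": 0.0, "wy": 0.0, "wz": 0.0, "grip": 0.0}
  ]
}}

```text
clock: 12.0
eef_pos: [584.6, -342.4, 227.5]
eef_rot: [3.14, 0.0, 1.039]
wrist_force: [-0.3, 0.5, -3.4]
finger_gap: 21.5
```

```bash
python3 - <<'E'
from plan import *
a=np.radians(31.5);u=np.array([np.cos(a),np.sin(a)])
t=np.array([485.2,297.5])+15*u;print(t)
plan([t[0],t[1],226],90+31.5,18)
E
```

```text
[497.98960247 305.33747847]
now [ 584.6 -342.4  227.5] [179.9   0.   59.6] total turn [ 1.000e-01  6.000e-02 -6.195e+01] gap 21.5 shift tool [ 514.6 -402.9    0.7]
0 [ 0.0286 -0.0224  0.    ] [ 0.01  0.   -3.44]
1 [ 0.0299 -0.0206  0.    ] [ 0.01  0.   -3.44]
2 [ 0.0311 -0.0188  0.    ] [ 0.01  0.   -3.44]
3 [ 0.0321 -0.0169  0.    ] [ 0.01  0.   -3.44]
4 [ 0.0331 -0.0149  0.0001] [ 0.01  0.   -3.44]
5 [ 0.0339 -0.0129  0.0001] [ 0.01  0.   -3.44]
6 [ 0.0346 -0.0109  0.0001] [ 0.01  0.   -3.44]
7 [ 0.0352 -0.0088  0.0001] [ 0.01  0.   -3.44]
8 [ 0.0357 -0.0066  0.0001] [ 0.01  0.   -3.44]
9 [ 0.036  -0.0045  0.0001] [ 0.01  0.   -3.44]
10 [ 0.0362 -0.0023  0.0001] [ 0.01  0.   -3.44]
11 [ 0.0363 -0.0001  0.0001] [ 0.01  0.   -3.44]
12 [0.0363 0.002  0.0001] [ 0.01  0.   -3.44]
13 [0.0361 0.0042 0.0001] [ 0.01  0.   -3.44]
14 [0.0357 0.0064 0.0001] [ 0.01  0.   -3.44]
15 [0.0353 0.0085 0.0001] [ 0.01  0.   -3.44]
16 [0.0347 0.0106 0.0001] [ 0.01  0.   -3.44]
17 [0.034  0.0127 0.0001] [ 0.01  0.   -3.44]
```

Call:
{"api": "play_rows", "payload": {
  "commands": [
    {"x": 0.0143, "y": -0.0112, "z": 0.0, "wx": 0.0, "wy": 0.0, "wz": -1.72, "grip": 0.0},
    {"x": 0.0146, "y": -0.0108, "z": 0.0, "wx": 0.0, "wy": 0.0, "wz": -1.72, "grip": 0.0},
    {"x": 0.03, "y": -0.0206, "z": 0.0, "wx": 0.0, "wy": 0.0, "wz": -3.44, "grip": 0.0},
    {"x": 0.0311, "y": -0.0188, "z": 0.0, "wx": 0.0, "wy": 0.0, "wz": -3.44, "grip": 0.0},
    {"x": 0.0321, "y": -0.0169, "z": 0.0, "wx": 0.0, "wy": 0.0, "wz": -3.44, "grip": 0.0},
    {"x": 0.0331, "y": -0.0149, "z": 0.0, "wx": 0.0, "wy": 0.0, "wz": -3.44, "grip": 0.0},
    {"x": 0.0339, "y": -0.0129, "z": 0.0, "wx": 0.0, "wy": 0.0, "wz": -3.44, "grip": 0.0},
    {"x": 0.0346, "y": -0.0109, "z": 0.0, "wx": 0.0, "wy": 0.0, "wz": -3.44, "grip": 0.0},
    {"x": 0.0352, "y": -0.0088, "z": 0.0, "wx": 0.0, "wy": 0.0, "wz": -3.44, "grip": 0.0},
    {"x": 0.0357, "y": -0.0066, "z": 0.0, "wx": 0.0, "wy": 0.0, "wz": -3.44, "grip": 0.0},
    {"x": 0.036, "y": -0.0045, "z": 0.0, "wx": 0.0, "wy": 0.0, "wz": -3.44, "grip": 0.0},
    {"x": 0.0362, "y": -0.0023, "z": 0.0, "wx": 0.0, "wy": 0.0, "wz": -3.44, "grip": 0.0},
    {"x": 0.0363, "y": 0.0, "z": 0.0, "wx": 0.0, "wy": 0.0, "wz": -3.44, "grip": 0.0},
    {"x": 0.0363, "y": 0.002, "z": 0.0, "wx": 0.0, "wy": 0.0, "wz": -3.44, "grip": 0.0},
    {"x": 0.0361, "y": 0.0042, "z": 0.0, "wx": 0.0, "wy": 0.0, "wz": -3.44, "grip": 0.0},
    {"x": 0.0357, "y": 0.0064, "z": 0.0, "wx": 0.0, "wy": 0.0, "wz": -3.44, "grip": 0.0},
    {"x": 0.0353, "y": 0.0085, "z": 0.0, "wx": 0.0, "wy": 0.0, "wz": -3.44, "grip": 0.0},
    {"x": 0.0347, "y": 0.0106, "z": 0.0, "wx": 0.0, "wy": 0.0, "wz": -3.44, "grip": 0.0},
    {"x": 0.0172, "y": 0.006, "z": 0.0, "wx": 0.0, "wy": 0.0, "wz": -1.72, "grip": 0.0},
    {"x": 0.0169, "y": 0.0065, "z": 0.0, "wx": 0.0, "wy": 0.0, "wz": -1.72, "grip": 0.0}
  ]
}}

```text
clock: 14.5
eef_pos: [497.3, 305.7, 226.6]
eef_rot: [3.141, 0.0, 2.121]
wrist_force: [-0.6, -0.6, -3.0]
finger_gap: 21.7
```

Call:
{"api": "play_rows", "payload": {
  "commands": [
    {"x": 0.0, "y": 0.0, "z": 0.0, "wx": 0.0, "wy": 0.0, "wz": 0.0, "grip": 0.0},
    {"x": 0.0, "y": 0.0, "z": 0.0, "wx": 0.0, "wy": 0.0, "wz": 0.0, "grip": 0.0},
    {"x": 0.0, "y": 0.0, "z": 0.0, "wx": 0.0, "wy": 0.0, "wz": 0.0, "grip": 0.0},
    {"x": 0.0, "y": 0.0, "z": 0.0, "wx": 0.0, "wy": 0.0, "wz": 0.0, "grip": 0.0}
  ]
}}

```text
clock: 15.0
eef_pos: [497.6, 304.8, 226.5]
eef_rot: [3.142, 0.0, 2.119]
wrist_force: [0.6, -0.1, -3.9]
finger_gap: 21.9
```

```bash
python3 - <<'E'
from plan import *
plan([498,305.3,226],121.5,1)
p,d=manip.camera("top");cv2.imwrite("pics/t6.png",p[:,:,::-1]);np.savez("t6.npz",p=p,d=d)
p,d=manip.camera("side");cv2.imwrite("pics/s6.png",p[:,:,::-1]);np.savez("s6.npz",p=p,d=d)
E
```

```text
now [497.6 304.8 226.5] [180.    0.  121.4] total turn [ 0.    0.   -0.07] gap 21.9 shift tool [0.2 0.6 0.5]
0 [0.0002 0.0006 0.0005] [ 0.    0.   -0.07]
```

View pics/t6.png

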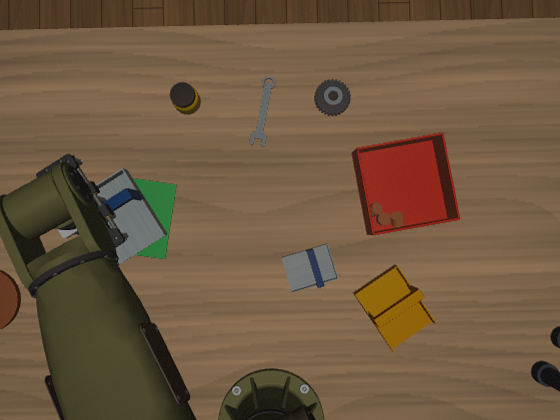

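View pics/s6.png

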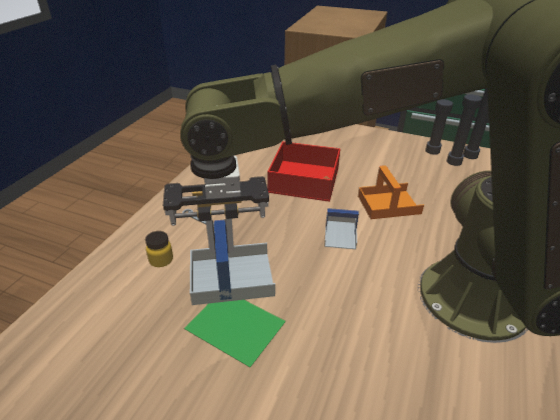

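The bushes are in the bin at top view (376,209), (384,218) and (397,218), and the tray hangs over the mat. I'll check its level, height and centre from the depth image.

```bash
python3 - <<'E'
from plan import *
z=np.load("s6.npz");p,d=z["p"],z["d"]
uv=np.array([(u,v) for v in range(258,292) for u in range(232,268)]+[(u,v) for v in range(265,292) for u in range(198,215)])
W=dep("side",uv,d)
k=abs(W[:,2]-154)<15;W=W[k];A=np.c_[W[:,:2]-W[:,:2].mean(0),np.ones(len(W))]
for _ in range(3):
    s=np.linalg.lstsq(A,W[:,2],rcond=None)[0];g=abs(A@s-W[:,2])<4;A,W=A[g],W[g]
print(len(W),"floor z",s[2].round(1),"tilt deg",np.degrees(np.hypot(*s[:2])).round(2),"extent",rect(W))
z=np.load("t6.npz")
for s,c,m in blobs(z["p"],(3,80,80),(14,215,255),20):
    if 365<c[0]<410 and 195<c[1]<230: print("bush blob",s,c.round(),ray("top",c,17).round()[0])
g=cv2.cvtColor(z["p"],cv2.COLOR_RGB2HSV)
for s in[(376,209),(384,218),(397,218)]:print(ray("top",s,15).round()[0],g[s[1],s[0]])
# lip corners seen in the side view, on floor plane z=154
print(ray("side",[[191,300],[273,295],[270,247],[192,252]],[154][0]).round())
E
```

```text
1412 floor z 156.0 tilt deg 0.15 extent (array([486.3, 282.2]), array([145.6,  83.4]), 31.6)
[ 491. -259.   15.] [ 10 155 115]
[ 469. -277.   15.] [ 11 159 117]
[ 468. -308.   15.] [ 12 177 117]
[[527. 380. 154.]
 [388. 307. 154.]
 [449. 182. 154.]
 [597. 263. 154.]]
```

```bash
python3 -c "
from cell import manip
s=manip.read_state();print(s['clock'],s['qd'].round(3));print(manip.sign_off())"
```

```text
15.1 [ 0.003  0.001  0.001  0.     0.    -0.   ]
the job is handed in; nothing more can be done
None
```

The job is handed in at 15.1 s of the 64 s limit. I carried the tray level by its blue handle and tipped it 35° with its front edge about 12 cm above the bench over the red bin. All three bushes slid in, and the arm is now holding the empty tray still over the green mat. sign_off gives no verdict, so the result rests on my last checks:

- **Bushes:** all three lie on the bin floor, in the corner nearest the robot, inside the walls by top and wrist views.
- **Tray height and level:** its floor measures 156 mm up, so the underside is about 15 cm above the bench. Its tilt is 0.15°.
- **Tray position:** from the arm's pose its centre is within a few mm of the mat's centre. A rough check from wall corners in the side view put it up to about 15 mm off, because I took the wall tops as if they were at floor height. Either way it is within the 5 cm allowed.
- **Grip:** the finger gap is 21.9 mm on the 22 mm bar, and joint speeds are close to zero.
- **Left alone:** the gear, grease jar and spanner are where they were, by the top view.

My first move call was refused because some rows left out values; the arm did not move, and I sent it again complete.

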